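# Run the module housings through the ioniser drop box

## Robot

A 7-joint arm with a two-finger parallel gripper is mounted at the origin on the work surface. World frame = base frame: x ahead of the robot, y to its left, z up, the work surface at z = 0. Lengths are in m, angles in rad, forces in N, time in s.
With the tool pointing down it reaches from about 0.4 to 0.85 m from the base axis. Payload 10.4 kg.
Tool frame: the origin (TCP) lies midway between the tips of the shut fingers; the grasp point (between the pads) lies 19 mm behind it; z points along the fingers, y is the line along which they close (so a half turn about z gives the same grasp; the last joint's range is limited). The gripper opens to 87 mm and grips with 3 to 60 N. Pads are 19 mm wide; open, the fingers measure 117 mm over their backs; the gripper's body (75 mm by 190 mm) begins 51 mm behind the grasp point.
Start: joints at [1.253, 0.332, -0.065, 1.46, 0.022, 1.35, -0.088], TCP at [0.182, -0.598, 0.223] pointing down, gripper open.
Joint ranges: [-2.6, 2.6], [-0.5, 2.12], [-1.47, 1.34], [0.16, 2.42], [-1.27, 4.41], [0.06, 2.06], [-2.6, 2.6]. Speed limits (rad/s): [2.22, 2.22, 2.79, 2.79, 3.14, 3.14, 3.14].

## Interface

Orientations are given as a unit quaternion [x, y, z, w].
In Python, from bench import r gives the robot as it stands.
- The arm moves only by the tool carry_out, never from a script. Its argument "steps" is a list that holds one entry, the list of rows, each a list of 6 numbers: the shift along the tool's x, y, z in cm, then the turn, a rotation vector about the tool's x, y, z in rad. In form: [[[dx, dy, dz, wx, wy, wz], ...]]. A call has 1 to 20 rows; each row is the pose to reach, as a shift and turn from the pose commanded when the call began, along the tool's axes at that moment; what a row does not reach only later rows make up. A row lasts 1/12 s, in which the tool goes at most 41.7 mm and 7.16 degrees, less where a joint would pass 70% of its speed; a pose out of reach is approached as far as the arm can. A call with a gripper value outside its range is refused whole. "hand" is the closure, from -1 (fully open) to 1 (shut), set as the call begins (left out, the last holds). The fingers move at their own pace and stop on an object; "squeeze" is the grip in N (left out, the last holds). Time passes only in rows, so rows that repeat a pose let the fingers close. It gives the time, the measured TCP pose, the force, the opening and the grip force at its end, in the units of the state.
- r.read_state(): the state, without advancing time (a new reading comes with each control period).
- r.camera(name): name is "scene" or "top" or "wrist"; returns the picture (480x640x3 uint8, red, green, blue); there is no depth.
- r.camera_params(name): a dict with "fx", "fy", "cx", "cy" (pixels), "view" (4x4, takes a point from world to camera coordinates). Camera axes: x right, y up, looking along -z (the intrinsics and any distortion apply to the point x, -y, -z); pixel columns grow to the right and rows downward; lengths in m; the calibration is good to about 2 mm. A picture is of the moment at which its call begins: read the wrist's pose just before it. camera_params takes no time and is no camera call; for the wrist camera it gives the pose at the moment of the call.
- r.close_job(): hands the job in; it is judged then, once.
The state is a dict: "time": time; "joint_positions": joint angles; "joint_vel": joint speeds; "joint_torque": joint torques, N m; "ee_pos": TCP position; "eef_rot": TCP orientation; "ft_force": force on the tool from outside, world axes, zero at the start; "torque": the same for the moment, N m; "width": finger opening in m; "grip_force": force on a finger pad.
Only numpy, scipy, OpenCV 4.12 (cv2) and the standard library are available. Lean on these libraries where they do the work, as an engineer would, in place of code of your own. Each camera call takes 0.05 s, during which the arm holds its last target. There are 200 camera calls.

## Task

Run all the loose metal module housings through the drop-bottom box: put every one of them in the box on its shut floor and push the tray in centrally under the box, then lift the lever out of its notch, swing it right over to its other notch and let it drop in, so that the floor opens and dumps them all into the tray. After that lift the lever, swing it back and let it drop fully into its first notch so that the floor is shut, and pull the tray out, away from the lever side, until it stands clear of the box and its legs on the bench with all the housings in it; leave the other things on the bench alone.

Things in the scene. Friction and masses are not known exactly. Their poses are not given: they have to be found in the camera images.
- drop_box: Drop-bottom box: open-topped aluminium box on four legs, fixed to the bench. Origin on the bench top under the middle of the box; its axes turn with it (x away from the robot, y to the left, up to 0.2 rad). Legs 14 mm square, at x = +-95, y = +-45 mm, 176 mm free between them: the tray goes in and out along y from the -y side. A blower 170 mm high stands behind, from x = 120 mm on.
- box_floor (a point): Middle of the box's shut floor, 120 mm above the bench. Inside 118 mm (x) by 110 mm (y), 4 mm walls, rim 50 mm above this point (170 mm above the bench). The floor is two leaves hinged at the -x and +x walls that drop open in the middle; open, they hang down to 61 mm above the bench.
- lever_axis (a point): Top of the lever's upright column, 210 mm above the bench, 18 mm across, at the box's x = +10, y = +95 mm: the axis the lever swings about. Around it, under the lever, lies the steel gate quadrant with a notch at each end; its top is 149 mm above the bench.
- swing (a joint): Lever swing about its column, rad. 0 = first notch (floor shut; the arm points from the column along the box's -x), 1.20 = second notch (floor open), end stops at both. Growing values swing it clockwise seen from above, towards the box's +y. Each floor leaf is linked and opens by 1.15 times this. Friction about 1 N at the knob; it stays where left.
- lift (a joint): Height the lever is lifted, m: 0 = down in a notch, at most 0.035. A blade under the arm sits in the notch with 3 mm play; it must rise 0.016 to swing across the gate, on whose flat top it can slide (reads 0.016 there). It falls by its own weight (2.5 N) when let go, and into a notch only within 0.04 rad of an end stop.
- knob (a point): Middle of the lever's round upright black knob, 22 mm across; goes with the lever. Lever down, this point is 205 mm above the bench, the knob's top 222 mm, the flat arm's top 165 mm. 95 mm from the lever's axis. The knob does not turn on the arm but may slip round in the fingers.
- tray: Loose ivory catch tray, 0.3 kg, slides on the bench. Origin at the centre of its underside. Outside 148 mm (x) by 138 mm (y), 35 mm high, walls and floor 4 mm; an upright grip plate stands out on its -y side. Starts beside the box, on the box's -y side.
- tray_grip (a point): Point to grip the tray: on its upright grip plate, 10 mm thick (tray x), 32 mm long (tray y), top 61 mm above the bench; the point is 42 mm above the tray's underside, at tray x = 0, y = -125 mm.
- housing0_mid (a point): Centre of a metal module housing: closed aluminium block with a brass lid plate, 38 mm (its x) by 26 mm (y) by 24 mm (z), about 60 g. Starts lying flat on the bench right of the tray. Some may be absent.
- housing1_mid (a point): Centre of a metal module housing: closed aluminium block with a brass lid plate, 38 mm (its x) by 26 mm (y) by 24 mm (z), about 60 g. Starts lying flat on the bench right of the tray. Some may be absent.
- housing2_mid (a point): Centre of a metal module housing: closed aluminium block with a brass lid plate, 38 mm (its x) by 26 mm (y) by 24 mm (z), about 60 g. Starts lying flat on the bench right of the tray. Some may be absent.
- housing3_mid (a point): Centre of a metal module housing: closed aluminium block with a brass lid plate, 38 mm (its x) by 26 mm (y) by 24 mm (z), about 60 g. Starts lying flat on the bench right of the tray. Some may be absent.
- reagent_bottle: Bystander, to be left alone: round glass bottle with a blue cap, 48 mm across, 100 mm high. Origin under its middle.
- steel_dish: Bystander, to be left alone: shallow steel bowl, 70 mm across, 25 mm high. Origin under its middle.
- driver: Bystander, to be left alone: screwdriver lying on the bench, 160 mm long.
- flux_jar: Bystander, to be left alone: small amber jar with a white lid, 44 mm across, 45 mm high. Origin under its middle.
- gauge_block: Bystander, to be left alone: dark steel block 60 x 35 x 30 mm. Origin under its middle.
- brush: Bystander, to be left alone: small brush lying on the bench, 160 mm long.
Mind the look-alikes: they are no part of the job. What is shaped like the part that bears housing1_mid but brown is not meant.

How it is judged:
By the outcome, as a careful person would: the job done as asked, in the order asked, and still so for the second after the job is handed in, with the robot touching nothing.
Of housing0, housing1, housing2, housing3 only 2 to 4 are there at a start; the rules pass over those that are not, and their reading is None.
At some moment in a run one of housing0, housing1, housing2, housing3 may be knocked a few centimetres aside while the robot is not near it.
Once in a run the grip may slacken for a moment while it holds something.
It also fails if it takes over 210 s, if anything falls off the work surface, if the arm or the gripper's body presses on something with over 40 N, if the wrist force passes 120 N, or if a joint passes its speed limit or range.

## Working session

There is one attempt and no reset: what is moved stays moved. The work goes in short steps, Python scripts to look and compute and a tool call to move; the robot and the scene stay as the last step left them, time stands still between calls to the robot, and variables do not carry over. Pictures are saved under pics/ and viewed, at most 17 in all, crops included, and the job is handed in when it is done.

Besides the shell and the picture viewer there is one more tool, called after ">>>" as name(argument=value, ...), one argument or row to a line, values as JSON. carry_out: Moves the arm, as the interface text tells. Its arguments: {"type":"object","properties":{"steps":{"type":"array","items":{"type":"array","items":{"type":"array","items":{"type":"number"}}}},"hand":{"type":"number"},"squeeze":{"type":"number"}},"required":["steps"]}

```bash
ls; mkdir -p pics; python3 - <<'E'
from bench import r
import cv2
s=r.read_state();print({k:s[k] for k in('time','ee_pos','eef_rot','width')})
for n in('scene','top'):
    cv2.imwrite(f'pics/{n}0.png',r.camera(n)[:,:,::-1]);print(n,r.camera_params(n))
E
```

```text
pics
{'time': 0.0, 'ee_pos': array([ 0.18146907, -0.59764362,  0.22172746]), 'eef_rot': array([ 9.89152078e-01,  1.46893169e-01, -1.48345174e-04, -7.35854635e-04]), 'width': 0.08708972427200928}
scene {'fx': 433.1912980678569, 'fy': 433.1912980678569, 'cx': 314.28494970448844, 'cy': 243.76516235729324, 'view': array([[ 0.61830742,  0.78573917,  0.01760376, -0.29272644],
       [-0.57195953,  0.43449392,  0.69575666,  0.25446181],
       [ 0.53903453, -0.44026014,  0.71806182, -1.42097886],
       [ 0.        ,  0.        ,  0.        ,  1.        ]])}
top {'fx': 504.81015110450085, 'fy': 504.81015110450085, 'cx': 321.19086679225313, 'cy': 237.2289038953028, 'view': array([[-3.55993097e-02, -9.99365438e-01,  1.18750055e-03,
        -4.92343539e-02],
       [ 9.78258967e-01, -3.46044829e-02,  2.04479642e-01,
        -5.65747553e-01],
       [-2.04308794e-01,  8.44101714e-03,  9.78870097e-01,
        -1.18847996e+00],
       [ 0.00000000e+00,  0.00000000e+00,  0.00000000e+00,
         1.00000000e+00]])}
```

View pics/top0.png

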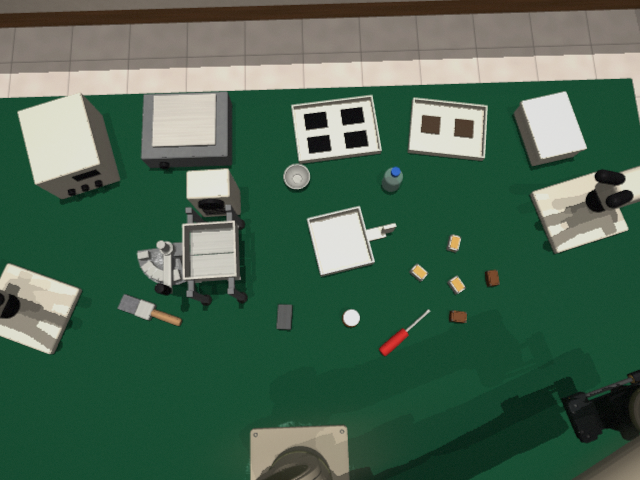

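View pics/scene0.png

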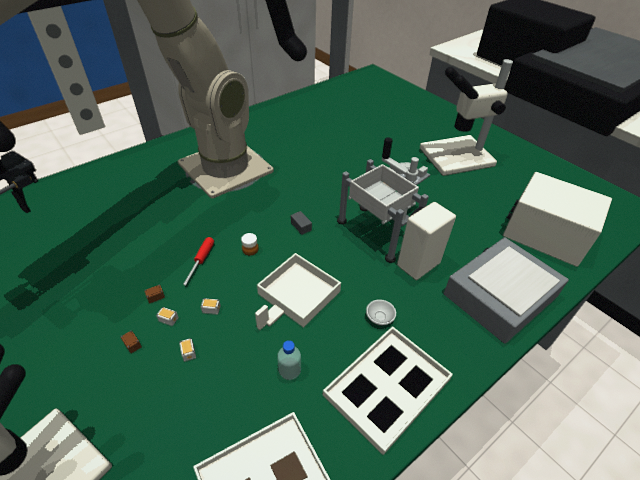

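Top view: housings are the white/silver blocks with brass lids at (455,243), (420,272) and (457,284). The brown look-alikes are at (493,278) and (458,317), plus brown pads in the rear tray at (430,125) and (463,128). The tray is at (340,240) with its grip at (388,230), the box at (211,250) and the knob near (163,289). Next I check this in a close crop and measure.

```bash
cat > h.py <<'E'
import numpy as np, cv2
from scipy.spatial.transform import Rotation as R
from bench import r
def ray(P,u,v):
    V=np.array(P['view']);d=np.array([(u-P['cx'])/P['fx'],-(v-P['cy'])/P['fy'],-1.])
    return -V[:3,:3].T@V[:3,3], V[:3,:3].T@d
def onz(P,u,v,z):
    o,d=ray(P,u,v);return o+d*(z-o[2])/d[2]
def proj(P,p):
    V=np.array(P['view']);c=V[:3,:3]@np.array(p)+V[:3,3]
    return np.array([P['cx']-P['fx']*c[0]/c[2],P['cy']+P['fy']*c[1]/c[2]])
def tri(obs):
    A=np.zeros((3,3));b=np.zeros(3)
    for P,u,v in obs:
        o,d=ray(P,u,v);d/=np.linalg.norm(d);M=np.eye(3)-np.outer(d,d);A+=M;b+=M@o
    return np.linalg.solve(A,b)
def blobs(img,lo,hi,amin=20):
    m=cv2.inRange(cv2.cvtColor(img,cv2.COLOR_RGB2HSV),lo,hi)
    c,_=cv2.findContours(m,cv2.RETR_EXTERNAL,cv2.CHAIN_APPROX_NONE)
    return [k for k in c if cv2.contourArea(k)>=amin]
def lids(name='top',z=0.024,amin=20):
    P=r.camera_params(name);img=r.camera(name);out=[]
    for c in blobs(img,(10,110,150),(28,255,255),amin):
        w=np.array([onz(P,u,v,z)[:2] for u,v in c[:,0]],np.float32)
        (x,y),(a,b),t=cv2.minAreaRect(w)
        if b>a:t+=90
        out.append((c[:,0].mean(0).round(),round(float(x),4),round(float(y),4),round(float(max(a,b)),4),round(float(min(a,b)),4),round((t+90)%180-90,1)))
    return out,img
def rel(p,yaw=None):
    """row (cm, rad) from the present pose to TCP p, tool down with tool y along yaw (rad, mod pi)"""
    s=r.read_state();Q=R.from_quat(s['eef_rot'])
    d=Q.inv().apply(np.array(p)-s['ee_pos'])*100
    best=np.zeros(3)
    if yaw is not None:
        c=[]
        for k in(0,np.pi):
            y=np.array([np.cos(yaw+k),np.sin(yaw+k),0]);z=np.array([0,0,-1.]);x=np.cross(y,z)
            c.append((Q.inv()*R.from_matrix(np.c_[x,y,z])).as_rotvec())
        best=min(c,key=np.linalg.norm)
    return np.round(d,2),np.round(best,3)
E
python3 - <<'E'
from h import *
o,img=lids()
for x in o:print(x)
P=r.camera_params('top')
a=cv2.resize(img[215:335,395:515,::-1],(400,400),interpolation=cv2.INTER_CUBIC)
b=cv2.resize(img[195:315,130:250,::-1],(400,400),interpolation=cv2.INTER_CUBIC)
cv2.imwrite('pics/c1.png',np.hstack([a,b]))
s=r.camera('scene');cv2.imwrite('pics/c2.png',cv2.resize(s[120:280,320:440,::-1],(450,600),interpolation=cv2.INTER_CUBIC))
E
```

```text
(array([165., 317.]), 0.3841, 0.3206, 0.0731, 0.0132, 68.6)
(array([457., 284.]), 0.4396, -0.4044, 0.0284, 0.017, 30.8)
(array([419., 271.]), 0.4749, -0.3116, 0.0281, 0.0174, 49.8)
(array([454., 242.]), 0.5471, -0.4068, 0.0282, 0.0169, -20.6)
```

View pics/c1.png

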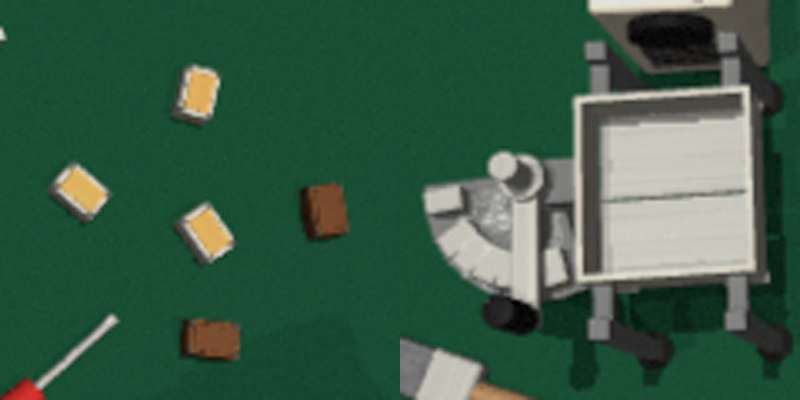

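View pics/c2.png

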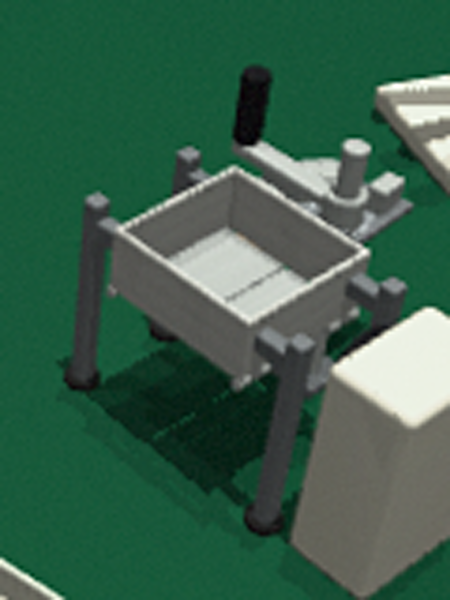

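The crop confirms three brass-lidded housings on the left, with the two browns separate. The box rim corners in full-image pixels are about (182.5,224), (235,221.5), (237,276.5) and (185,279). The column top is about (161,244.5) and the knob top about (159,288).

```bash
python3 - <<'E'
from h import *
T=r.camera_params('top');S=r.camera_params('scene')
c=[onz(T,u,v,.17)[:2] for u,v in((182.5,224.1),(235,221.4),(237.4,276.6),(184.9,279))]
c2=[onz(S,u,v,.17)[:2] for u,v in((383.2,164.8),(350.1,181.3),(386.7,205.9),(418.1,187.5))]
for q in(c,c2):
    q=np.array(q);print(q.round(3).tolist(),q.mean(0).round(4),cv2.minAreaRect(q.astype(np.float32)))
print('col',onz(T,160.9,244.5,.21),onz(S,414.7,159.2,.21),'knob',onz(T,159.3,288,.222),onz(S,388.3,139.2,.222))
# tray: rim ivory mask
for n,P,reg in(('top',T,(300,195,410,285)),('scene',S,(245,245,350,340))):
    img=r.camera(n);x0,y0,x1,y1=reg;m=np.zeros(img.shape[:2],np.uint8)
    h=cv2.cvtColor(img,cv2.COLOR_RGB2HSV);m[y0:y1,x0:x1]=(cv2.inRange(h,(0,0,120),(180,70,255))[y0:y1,x0:x1])
    if n=='top': cv2.imwrite('pics/tm.png',np.hstack([cv2.resize(img[y0:y1,x0:x1,::-1],None,fx=3.6,fy=3.6),cv2.cvtColor(cv2.resize(m[y0:y1,x0:x1],None,fx=3.6,fy=3.6),cv2.COLOR_GRAY2BGR)]))
    mo=cv2.morphologyEx(m,cv2.MORPH_OPEN,np.ones((17,17)))
    k=max(cv2.findContours(mo,cv2.RETR_EXTERNAL,cv2.CHAIN_APPROX_NONE)[0],key=cv2.contourArea)
    w=np.array([onz(P,u,v,.035)[:2] for u,v in k[:,0]],np.float32);print(n,cv2.minAreaRect(w))
E
```

```text
[[0.582, 0.243], [0.584, 0.125], [0.458, 0.12], [0.457, 0.235]] [0.5201 0.1809] ((0.5199131369590759, 0.18152734637260437), (0.12852483987808228, 0.11833163350820541), 2.3731701374053955)
[[0.464, 0.237], [0.465, 0.119], [0.589, 0.126], [0.586, 0.239]] [0.526  0.1803] ((0.5256341099739075, 0.17913904786109924), (0.12444984912872314, 0.11787483096122742), 1.1012821197509766)
col [0.52823341 0.27801272 0.21      ] [0.53221285 0.27482153 0.21      ] knob [0.43293923 0.27486507 0.222     ] [0.43816067 0.27177099 0.222     ]
top ((0.5539229512214661, -0.11351289600133896), (0.137734517455101, 0.1305195838212967), 11.286545753479004)
scene ((0.5768588185310364, -0.1285846084356308), (0.1283196657896042, 0.1161043792963028), 11.90496826171875)
```

View pics/tm.png

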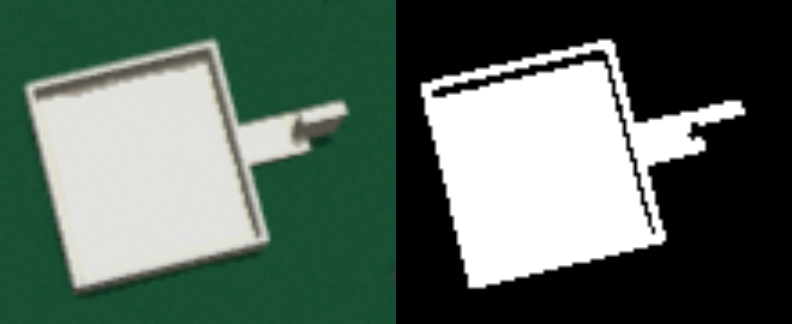

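Box is at about (0.523, 0.181) with yaw about 0.035. The tray's rim corners are at (307,219), (360,207), (374,262) and (321,276), with the grip plate going off to the right at about (389,229). Next I compute the tray pose and the first hover.

```bash
python3 - <<'E'
from h import *
T=r.camera_params('top')
q=np.array([onz(T,u,v,.035)[:2] for u,v in((306.9,219.2),(360,206.7),(374.4,261.7),(320.8,276.1))]);print(q.round(3).tolist(),q.mean(0),cv2.minAreaRect(q.astype(np.float32)))
print('grip top',onz(T,300+321/3.6,195+114/3.6,.061))
print([x[1:] for x in lids('scene')[0]])
print(rel((.4396,-.4044,.16),np.radians(120.8)),rel((.4396,-.4044,.16)))
E
```

```text
[[0.617, -0.035], [0.645, -0.171], [0.502, -0.2], [0.47, -0.065]] [ 0.55821951 -0.11773739] ((0.557403564453125, -0.11810829490423203), (0.14933282136917114, 0.13915210962295532), 11.625619888305664)
grip top [ 0.58387309 -0.23842858  0.061     ]
[(0.5485, -0.4084, 0.0287, 0.0176, -19.5), (0.4412, -0.406, 0.0286, 0.0181, 29.9), (0.4753, -0.3128, 0.0294, 0.0186, 44.9)]
(array([ 30.32, -11.03,   6.24]), array([-0.   , -0.   , -0.243])) (array([ 30.32, -11.03,   6.24]), array([0., 0., 0.]))
```

>>> carry_out(
  steps=[
    [[3,-1.1,0.6,0,0,-0.03],[6,-2.2,1.2,0,0,-0.06],[9,-3.3,1.8,0,0,-0.09],[12,-4.4,2.4,0,0,-0.12],[15,-5.5,3,0,0,-0.15],[18,-6.6,3.6,0,0,-0.18],[21,-7.7,4.2,0,0,-0.21],[24,-8.8,4.8,0,0,-0.243],[27,-9.9,5.4,0,0,-0.243],[30.3,-11.0,6.2,0,0,-0.243],[30.3,-11.0,6.2,0,0,-0.243],[30.3,-11.0,6.2,0,0,-0.243],[30.3,-11.0,6.2,0,0,-0.243]],
  ],
  hand=-0.5,
)

```text
time: 1.43
ee_pos: [0.4391, -0.4053, 0.1605]
eef_rot: [0.964, 0.266, -0.0, 0.0]
ft_force: [0.6, -0.0, 0.2]
width: 0.065
grip_force: 0.0
```

```bash
cat >> h.py <<'E'
def near(o,p):return min(o,key=lambda x:np.hypot(x[1]-p[0],x[2]-p[1]))
E
python3 - <<'E'
from h import *
s=r.read_state();print(s['time'],s['ee_pos'],s['width'])
o,i=lids('wrist');cv2.imwrite('pics/w1.png',i[:,:,::-1])
for x in o:print(x)
p=near(o,(.44,-.404));print(rel((p[1],p[2],.01),np.radians(p[5]+90)))
E
```

```text
1.4333 [ 0.43912894 -0.40525442  0.16054874] 0.06504148120689142
(array([513., 348.]), 0.4364, -0.582, 0.0597, 0.0103, 38.1)
(array([137., 314.]), 0.3131, -0.3238, 0.0085, 0.0043, 17.2)
(array([119., 343.]), 0.2841, -0.3226, 0.0634, 0.0136, 17.6)
(array([437., 270.]), 0.4554, -0.4961, 0.0352, 0.0251, 3.1)
(array([316., 229.]), 0.4393, -0.405, 0.027, 0.0173, 30.8)
(array([ 0.11, -0.05, 15.07]), array([ 0.   ,  0.001, -0.001]))
```

View pics/w1.png

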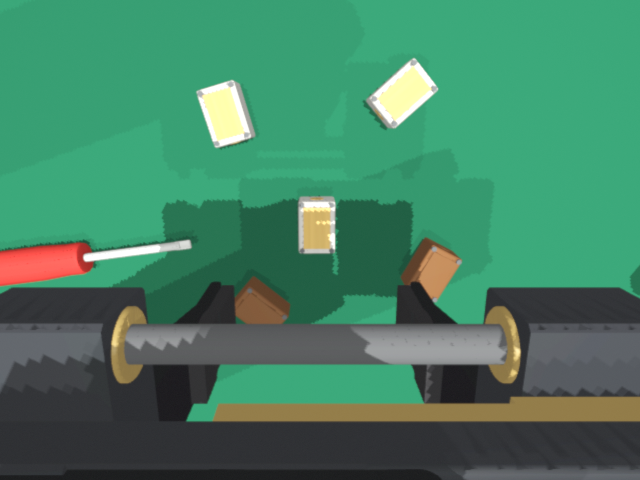

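Wrist view: the target housing is centred at (316,229) between the fingers, with the brown blocks at (262,303) and (432,268) clear of them. Descending to grip.

>>> carry_out(
  steps=[
    [[0.1,0,4,0,0,0],[0.1,0,8,0,0,0],[0.1,0,12,0,0,0],[0.1,0,14,0,0,0],[0.1,0,15.5,0,0,0],[0.1,0,15.5,0,0,0],[0.1,0,15.5,0,0,0]],
  ],
)

```text
time: 2.07
ee_pos: [0.4394, -0.4052, 0.0057]
eef_rot: [0.964, 0.265, -0.0, -0.0]
ft_force: [0.4, -0.1, 0.4]
width: 0.0651
grip_force: 0.0
```

>>> carry_out(
  steps=[
    [[0,0,0,0,0,0],[0,0,0,0,0,0],[0,0,0,0,0,0],[0,0,0,0,0,0],[0,0,0,0,0,0],[0,0,-4,0,0,0],[0,0,-8,0,0,0],[0,0,-12,0,0,0],[0,0,-16,0,0,0],[0,0,-20,0,0,0],[0,0,-22,0,0,0],[0,0,-22,0,0,0],[0,0,-22,0,0,0]],
  ],
  hand=1,
  squeeze=35,
)

```text
time: 3.15
ee_pos: [0.4409, -0.4045, 0.2269]
eef_rot: [0.964, 0.266, 0.001, 0.001]
ft_force: [0.6, -0.7, -1.2]
width: 0.0006
grip_force: 0.0
```

```bash
cat >> h.py <<'E'
B=np.array([.523,.181]);BY=0.035
def box(x,y):return B+R.from_euler('z',BY).as_matrix()[:2,:2]@np.array([x,y])
E
python3 - <<'E'
from h import *
print(r.read_state()['joint_positions'])
for c in((-.02,-.03),(.02,0),(-.02,.03)):
    p=box(*c);print(p,rel((*p,.23),BY))
E
```

```text
[ 0.88992361  0.28370088 -0.2743515   1.52062924  0.07830429  1.34525875
 -0.42427965]
[0.50406203 0.15031852] (array([ 33.85, -44.42,  -0.4 ]), array([ 3.000e-03,  1.000e-03, -1.068e+00]))
[0.54298775 0.18169986] (array([ 38.8 , -45.12,  -0.4 ]), array([ 3.000e-03,  1.000e-03, -1.068e+00]))
[0.50196246 0.21028177] (array([ 36.74, -49.67,  -0.41]), array([ 3.000e-03,  1.000e-03, -1.068e+00]))
```

Width is 0: the grip missed or slackened. Opening and looking again.

>>> carry_out(
  steps=[
    [[0,0,2,0,0,0],[0,0,4,0,0,0],[0,0,6,0,0,0],[0,0,6,0,0,0],[0,0,6,0,0,0],[0,0,6,0,0,0],[0,0,6,0,0,0]],
  ],
  hand=-0.4,
)

```text
time: 3.73
ee_pos: [0.4409, -0.4046, 0.1667]
eef_rot: [0.964, 0.266, 0.0, 0.001]
ft_force: [-0.2, -0.5, 0.3]
width: 0.0395
grip_force: 0.0
```

```bash
python3 - <<'E'
from h import *
s=r.read_state();print(s['time'],s['ee_pos'],s['width'])
o,i=lids('wrist');cv2.imwrite('pics/w2.png',i[:,:,::-1])
for x in o:print(x)
for x in lids('top')[0]:print(x)
p=near(o,(.44,-.404));print(rel((p[1],p[2],.004),np.radians(p[5]+90)))
E
```

```text
3.7333 [ 0.44091658 -0.40459874  0.16669128] 0.03949053978660656
(array([378., 411.]), 0.3373, -0.5266, 0.3989, 0.0208, -59.3)
(array([440., 346.]), 0.409, -0.5372, 0.0638, 0.0115, 36.4)
(array([191., 343.]), 0.31, -0.3695, 0.0647, 0.0146, 18.1)
(array([432., 271.]), 0.4546, -0.496, 0.0373, 0.0253, 3.8)
(array([315., 228.]), 0.44, -0.4045, 0.0283, 0.0173, 31.2)
(array([165., 317.]), 0.3837, 0.3207, 0.073, 0.0128, 70.0)
(array([419., 271.]), 0.4748, -0.3117, 0.0292, 0.0173, 46.1)
(array([454., 242.]), 0.5466, -0.407, 0.0276, 0.0175, -20.4)
(array([-0.08, -0.08, 16.27]), array([ 0.002, -0.   , -0.007]))
```

View pics/w2.png

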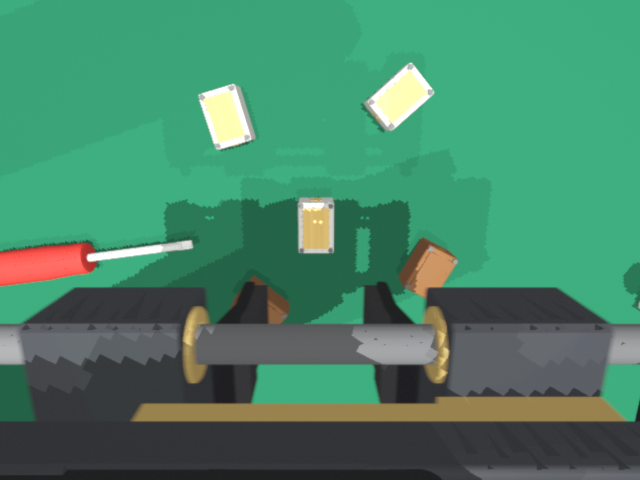

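The housing sits undisturbed at (315,228); the fingers close slowly (about 80 mm/s), so I lifted too early. Retrying with a smaller opening and a longer close.

>>> carry_out(
  steps=[
    [[0,0,4,0,0,0],[0,0,8,0,0,0],[0,0,12,0,0,0],[0,0,14.5,0,0,0],[0,0,16.2,0,0,0],[0,0,16.2,0,0,0],[0,0,16.2,0,0,0]],
  ],
  hand=-0.1,
)

```text
time: 4.42
ee_pos: [0.4407, -0.4044, 0.0037]
eef_rot: [0.964, 0.266, 0.0, 0.0]
ft_force: [-0.6, -0.2, 0.3]
width: 0.0479
grip_force: 0.0
```

>>> carry_out(
  steps=[
    [[0,0,0,0,0,0],[0,0,0,0,0,0],[0,0,0,0,0,0],[0,0,0,0,0,0],[0,0,0,0,0,0],[0,0,0,0,0,0],[0,0,0,0,0,0],[0,0,0,0,0,0],[0,0,-4,0,0,0],[0,0,-8,0,0,0],[0,0,-12,0,0,0],[0,0,-16,0,0,0],[0,0,-20,0,0,0],[0,0,-22.5,0,0,0],[0,0,-22.5,0,0,0],[0,0,-22.5,0,0,0]],
  ],
  hand=1,
  squeeze=35,
)

```text
time: 5.75
ee_pos: [0.4409, -0.4046, 0.2298]
eef_rot: [0.964, 0.266, 0.001, 0.001]
ft_force: [0.0, 0.6, -2.1]
width: 0.0255
grip_force: 35.0
```

```bash
python3 - <<'E'
from h import *
print(r.read_state()['width'],r.read_state()['joint_positions'])
for c in((-.02,-.03),(.02,0),(-.02,.03)):
    p=box(*c);print(p,rel((*p,.23),BY))
E
```

```text
0.025512336966123258 [ 0.89130729  0.28255618 -0.27607746  1.51614192  0.07829023  1.35106611
 -0.42425039]
[0.50406203 0.15031852] (array([ 33.85, -44.42,  -0.11]), array([ 3.000e-03,  1.000e-03, -1.068e+00]))
[0.54298775 0.18169986] (array([ 38.8 , -45.12,  -0.11]), array([ 3.000e-03,  1.000e-03, -1.068e+00]))
[0.50196246 0.21028177] (array([ 36.74, -49.68,  -0.12]), array([ 3.000e-03,  1.000e-03, -1.068e+00]))
```

>>> carry_out(
  steps=[
    [[2,-2.8,-0.1,0,0,-0.07],[4,-5.5,-0.1,0,0,-0.14],[6,-8.3,-0.1,0,0,-0.21],[8,-11,-0.1,0,0,-0.28],[10,-13.8,-0.1,0,0,-0.35],[12,-16.5,-0.1,0,0,-0.42],[14,-19.3,-0.1,0,0,-0.49],[16,-22,-0.1,0,0,-0.56],[18,-24.8,-0.1,0,0,-0.63],[20,-27.5,-0.1,0,0,-0.7],[22,-30.3,-0.1,0,0,-0.77],[24,-33,-0.1,0,0,-0.84],[26,-35.8,-0.1,0,0,-0.91],[28,-38.5,-0.1,0,0,-0.98],[30,-41.3,-0.1,0,0,-1.068],[32.2,-44,-0.1,0,0,-1.068],[34.5,-46.8,-0.1,0,0,-1.068],[36.7,-49.7,-0.1,0,0,-1.068],[36.7,-49.7,-0.1,0,0,-1.068],[36.7,-49.7,-0.1,0,0,-1.068]],
  ],
)

```text
time: 7.42
ee_pos: [0.4995, 0.2129, 0.2275]
eef_rot: [0.693, 0.721, -0.001, -0.002]
ft_force: [-0.8, -0.8, -0.6]
width: 0.0255
grip_force: 35.0
```

```bash
python3 - <<'E'
from h import *
print(rel((*box(-.02,.03),.135),BY),r.read_state()['width'])
i=r.camera('wrist');P=r.camera_params('wrist')
for p in [(x,y,z) for z,a,b in((.17,.063,.059),(.12,.059,.055)) for x,y in((-a,-b),(a,-b),(a,b),(-a,b))]:
    u=proj(P,(*box(*p[:2]),p[2]));cv2.circle(i,tuple(int(k) for k in u),4,(255,0,0) if p[2]>.15 else (0,0,255),-1)
cv2.imwrite('pics/w3.png',i[:,:,::-1])
E
```

```text
(array([-0.27,  0.26,  9.25]), array([-0.004, -0.001,  0.005])) 0.025468585850633954
```

View pics/w3.png

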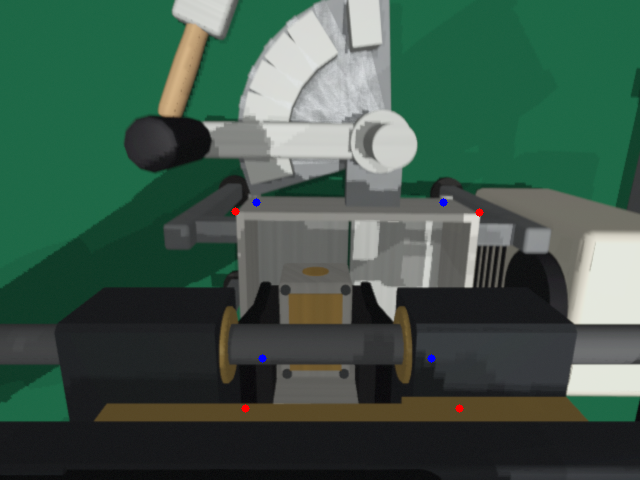

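Wrist view: the box is under the housing, with the rim at row 197–212, the knob top at (150,145) and the column at (387,143). The predicted rim (red, row 211) sits a few mm off, so I check against the column and knob.

```bash
python3 - <<'E'
from h import *
P=r.camera_params('wrist');T=r.camera_params('top');S=r.camera_params('scene')
print(onz(P,387,143,.21),onz(P,150,145,.222),onz(P,238,197,.17),onz(P,479,197,.17))
print(tri([(T,160.9,244.5),(S,414.7,159.2),(P,387,143)]),tri([(T,159.3,288),(S,388.3,139.2),(P,150,145)]))
print(box(.01,.095),box(-.085,.095), rel((*box(-.02,.03),.135),BY))
E
```

```text
[0.52700717 0.2766479  0.21      ] [0.43496619 0.27302414 0.222     ] [0.45910937 0.24545652 0.17      ] [0.5827644  0.25001028 0.17      ]
[0.52860277 0.27795593 0.20715598] [0.43419679 0.2745499  0.21957676]
[0.52966955 0.27629175] [0.43472774 0.27296743] (array([-0.06,  0.21,  9.27]), array([-0.003,  0.   ,  0.002]))
```

>>> carry_out(
  steps=[
    [[-0.1,0.2,3,0,0,0],[-0.1,0.2,6,0,0,0],[-0.1,0.2,8.5,0,0,0],[-0.1,0.2,9.9,0,0,0],[-0.1,0.2,9.9,0,0,0],[-0.1,0.2,9.9,0,0,0]],
  ],
)

```text
time: 7.97
ee_pos: [0.5028, 0.2081, 0.1299]
eef_rot: [0.695, 0.719, -0.001, -0.0]
ft_force: [0.4, -0.1, -0.0]
width: 0.0258
grip_force: 35.0
```

>>> carry_out(
  steps=[
    [[0,0,0,0,0,0],[0,0,0,0,0,0],[0,0,0,0,0,0],[0,0,0,0,0,0],[0,0,-4,0,0,0],[0,0,-8,0,0,0],[0,0,-11,0,0,0],[0,0,-11,0,0,0]],
  ],
  hand=0.1,
)

```text
time: 8.63
ee_pos: [0.5053, 0.2114, 0.2474]
eef_rot: [0.694, 0.719, 0.004, 0.002]
ft_force: [0.5, 0.0, -0.1]
width: 0.039
grip_force: 0.0
```

```bash
python3 - <<'E'
from h import *
o=lids('top')[0]
for x in o:print(x)
for p in o[1:]: print(rel((p[1],p[2],.16),np.radians(p[5]+90)))
for x in lids('top',.144)[0]:print(x)
E
```

```text
(array([419., 271.]), 0.4747, -0.3116, 0.029, 0.0171, 47.0)
(array([454., 242.]), 0.547, -0.4068, 0.0283, 0.0169, -20.6)
(array([-61.87,   2.03,   8.35]), array([ 0.006,  0.002, -1.176]))
(array([419., 271.]), 0.4588, -0.2875, 0.0263, 0.0155, 47.0)
(array([454., 242.]), 0.5242, -0.3738, 0.0255, 0.0158, -20.4)
```

>>> carry_out(
  steps=[
    [[-3,-0.3,0,0,0,0.06],[-6,-0.6,0,0,0,0.12],[-9,-0.9,0,0,0,0.18],[-12,-1.2,0,0,0,0.24],[-15,-1.5,0,0,0,0.3],[-18,-1.8,0,0,0,0.36],[-21,-2.1,0,0,0,0.42],[-24,-2.4,1,0,0,0.48],[-27,-2.7,2,0,0,0.54],[-30,-3,3,0,0,0.6],[-33,-3.3,4,0,0,0.66],[-36,-3.6,5,0,0,0.72],[-39,-3.9,6,0,0,0.794],[-42,-4.2,7,0,0,0.794],[-45,-4.5,8,0,0,0.794],[-48,-4.7,8.7,0,0,0.794],[-51,-4.9,8.7,0,0,0.794],[-52.2,-4.9,8.7,0,0,0.794],[-52.2,-4.9,8.7,0,0,0.794],[-52.2,-4.9,8.7,0,0,0.794]],
  ],
  hand=-0.1,
)

```text
time: 10.4
ee_pos: [0.472, -0.3132, 0.1526]
eef_rot: [0.919, 0.395, -0.0, -0.001]
ft_force: [-0.0, 0.8, 0.6]
width: 0.0477
grip_force: 0.0
```

```bash
python3 - <<'E'
from h import *
print(r.read_state()['width'])
o,i=lids('wrist')
p=near(o,(.475,-.312));print(p,rel((p[1],p[2],.004),np.radians(p[5]+90)))
E
```

```text
0.04773378243802013
(array([318., 227.]), 0.4753, -0.3121, 0.0278, 0.0172, 46.1) (array([ 0.21,  0.21, 14.89]), array([-0.001, -0.   ,  0.008]))
```

>>> carry_out(
  steps=[
    [[0.1,0.1,4,0,0,0],[0.1,0.1,8,0,0,0],[0.1,0.1,12,0,0,0],[0.1,0.1,13.5,0,0,0],[0.1,0.1,14.8,0,0,0],[0.1,0.1,14.8,0,0,0],[0.1,0.1,14.8,0,0,0]],
  ],
)

```text
time: 11.03
ee_pos: [0.4745, -0.3129, 0.0062]
eef_rot: [0.918, 0.395, 0.0, 0.0]
ft_force: [0.3, 0.3, 0.6]
width: 0.0476
grip_force: 0.0
```

>>> carry_out(
  steps=[
    [[0,0,0,0,0,0],[0,0,0,0,0,0],[0,0,0,0,0,0],[0,0,0,0,0,0],[0,0,0,0,0,0],[0,0,0,0,0,0],[0,0,0,0,0,0],[0,0,0,0,0,0],[0,0,-4,0,0,0],[0,0,-8,0,0,0],[0,0,-12,0,0,0],[0,0,-16,0,0,0],[0,0,-20,0,0,0],[0,0,-22.5,0,0,0],[0,0,-22.5,0,0,0],[0,0,-22.5,0,0,0]],
  ],
  hand=1,
)

```text
time: 12.37
ee_pos: [0.4743, -0.314, 0.2319]
eef_rot: [0.919, 0.395, 0.001, 0.001]
ft_force: [-0.1, 1.1, -2.1]
width: 0.0258
grip_force: 35.0
```

```bash
python3 - <<'E'
from h import *
print(r.read_state()['width'])
p=box(.02,0);print(p,rel((*p,.23),BY))
E
```

```text
0.025807185502631023
[0.54298775 0.18169986] (array([ 40.69, -29.14,   0.12]), array([ 0.003,  0.001, -0.794]))
```

>>> carry_out(
  steps=[
    [[2.5,-1.8,0,0,0,-0.05],[5,-3.6,0,0,0,-0.1],[7.5,-5.4,0,0,0,-0.15],[10,-7.2,0,0,0,-0.2],[12.5,-9,0,0,0,-0.25],[15,-10.8,0,0,0,-0.3],[17.5,-12.6,0,0,0,-0.35],[20,-14.4,0,0,0,-0.4],[22.5,-16.2,0,0,0,-0.46],[25,-18,0,0,0,-0.52],[27.5,-19.8,0,0,0,-0.58],[30,-21.6,0,0,0,-0.64],[32.5,-23.4,0,0,0,-0.7],[35,-25.2,0,0,0,-0.794],[37.5,-27,0,0,0,-0.794],[40.7,-29.1,0,0,0,-0.794],[40.7,-29.1,0,0,0,-0.794],[40.7,-29.1,0,0,0,-0.794]],
  ],
)

```text
time: 13.87
ee_pos: [0.5414, 0.1844, 0.2286]
eef_rot: [0.693, 0.721, -0.001, -0.001]
ft_force: [0.0, -0.2, -1.6]
width: 0.0257
grip_force: 35.0
```

```bash
python3 - <<'E'
from h import *
print(rel((*box(.02,0),.13),BY),r.read_state()['width'])
E
```

```text
(array([-0.29,  0.18,  9.86]), array([-0.003, -0.001,  0.005])) 0.02568690064531969
```

>>> carry_out(
  steps=[
    [[-0.1,0,3,0,0,0],[-0.1,0,6,0,0,0],[-0.1,0,8.5,0,0,0],[-0.1,0,9.9,0,0,0],[-0.1,0,9.9,0,0,0],[-0.1,0,9.9,0,0,0]],
  ],
)

```text
time: 14.37
ee_pos: [0.5423, 0.1796, 0.1307]
eef_rot: [0.695, 0.719, -0.001, -0.0]
ft_force: [-0.2, -0.5, 0.0]
width: 0.0258
grip_force: 35.0
```

>>> carry_out(
  steps=[
    [[0,0,0,0,0,0],[0,0,0,0,0,0],[0,0,0,0,0,0],[0,0,0,0,0,0],[0,0,-4,0,0,0],[0,0,-8,0,0,0],[0,0,-11,0,0,0],[0,0,-11,0,0,0],[0,0,-11,0,0,0]],
  ],
  hand=0.1,
)

```text
time: 15.12
ee_pos: [0.5436, 0.1814, 0.2437]
eef_rot: [0.695, 0.719, 0.002, 0.001]
ft_force: [0.3, 0.9, -0.6]
width: 0.0392
grip_force: 0.0
```

```bash
python3 - <<'E'
from h import *
o=lids('top')[0]
for x in o:print(x)
p=near(o,(.547,-.407));print(rel((p[1],p[2],.16),np.radians(p[5]+90)))
E
```

```text
(array([165., 317.]), 0.3841, 0.3212, 0.0721, 0.0109, 68.0)
(array([454., 242.]), 0.547, -0.4068, 0.0283, 0.0169, -20.6)
(array([-58.74,  -1.65,   8.21]), array([ 1.000e-03,  1.000e-03, -1.176e+00]))
```

>>> carry_out(
  steps=[
    [[-3.3,0,0,0,0,-0.07],[-6.6,0,0,0,0,-0.14],[-9.9,0,0,0,0,-0.21],[-13.2,0,0,0,0,-0.28],[-16.5,0,0,0,0,-0.35],[-19.8,0,0,0,0,-0.43],[-23.1,-0.2,0,0,0,-0.51],[-26.4,-0.4,1,0,0,-0.59],[-29.7,-0.6,2,0,0,-0.67],[-33,-0.8,3,0,0,-0.75],[-36.3,-1,4,0,0,-0.83],[-39.6,-1.2,5,0,0,-0.91],[-42.9,-1.4,6,0,0,-0.99],[-46.2,-1.6,7,0,0,-1.07],[-49.5,-1.6,8,0,0,-1.176],[-52.8,-1.6,8.2,0,0,-1.176],[-56.1,-1.6,8.2,0,0,-1.176],[-58.7,-1.6,8.2,0,0,-1.176],[-58.7,-1.6,8.2,0,0,-1.176],[-58.7,-1.6,8.2,0,0,-1.176]],
  ],
  hand=-0.1,
)

```text
time: 16.83
ee_pos: [0.546, -0.4076, 0.1573]
eef_rot: [0.18, 0.984, 0.001, -0.001]
ft_force: [-0.3, 0.2, 0.3]
width: 0.0479
grip_force: 0.0
```

>>> carry_out(
  steps=[
    [[0,0,0,0,0,0],[0,0,0,0,0,0]],
  ],
)

```text
time: 17.0
ee_pos: [0.5476, -0.4047, 0.159]
eef_rot: [0.178, 0.984, 0.0, -0.0]
ft_force: [0.4, -0.6, 0.0]
width: 0.0478
grip_force: 0.0
```

```bash
python3 - <<'E'
from h import *
print(r.read_state()['width'])
o,i=lids('wrist')
p=near(o,(.547,-.407));print(p,rel((p[1],p[2],.004),np.radians(p[5]+90)))
E
```

```text
0.047793234545908475
(array([310., 225.]), 0.544, -0.4065, 0.0218, 0.0177, -17.2) (array([ 0.27, -0.3 , 15.53]), array([ 0.   , -0.001, -0.058]))
```

>>> carry_out(
  steps=[
    [[0.1,-0.1,4,0,0,0],[0.1,-0.1,8,0,0,0],[0.1,-0.1,12,0,0,0],[0.1,-0.1,14,0,0,0],[0.1,-0.1,15.3,0,0,0],[0.1,-0.1,15.3,0,0,0],[0.1,-0.1,15.3,0,0,0]],
  ],
)

```text
time: 17.63
ee_pos: [0.5467, -0.4066, 0.0075]
eef_rot: [0.179, 0.984, -0.0, 0.0]
ft_force: [-0.0, 0.1, 0.2]
width: 0.0478
grip_force: 0.0
```

>>> carry_out(
  steps=[
    [[0,0,0,0,0,0],[0,0,0,0,0,0],[0,0,0,0,0,0],[0,0,0,0,0,0],[0,0,0,0,0,0],[0,0,0,0,0,0],[0,0,0,0,0,0],[0,0,0,0,0,0],[0,0,-4,0,0,0],[0,0,-8,0,0,0],[0,0,-12,0,0,0],[0,0,-16,0,0,0],[0,0,-20,0,0,0],[0,0,-22.5,0,0,0],[0,0,-22.5,0,0,0],[0,0,-22.5,0,0,0]],
  ],
  hand=1,
)

```text
time: 18.97
ee_pos: [0.5466, -0.4071, 0.2331]
eef_rot: [0.179, 0.984, -0.001, 0.001]
ft_force: [0.3, 0.2, -2.2]
width: 0.0255
grip_force: 34.6
```

```bash
python3 - <<'E'
from h import *
print(r.read_state()['width'])
p=box(-.02,-.028);print(p,rel((*p,.23),BY))
E
```

```text
0.025466296604060096
[0.50399205 0.15231729] (array([23.69, 50.86,  0.2 ]), array([1.000e-03, 3.000e-03, 1.176e+00]))
```

>>> carry_out(
  steps=[
    [[1.4,3,0,0,0,0.07],[2.8,6,0,0,0,0.14],[4.2,9,0,0,0,0.21],[5.6,12,0,0,0,0.28],[7,15,0,0,0,0.35],[8.4,18,0,0,0,0.43],[9.8,21,0,0,0,0.51],[11.2,24,0,0,0,0.59],[12.6,27,0,0,0,0.67],[14,30,0,0,0,0.75],[15.4,33,0,0,0,0.83],[16.8,36,0,0,0,0.91],[18.2,39,0,0,0,0.99],[19.6,42,0,0,0,1.07],[21,45,0,0,0,1.176],[22.4,48,0,0,0,1.176],[23.7,50.9,0,0,0,1.176],[23.7,50.9,0,0,0,1.176],[23.7,50.9,0,0,0,1.176]],
  ],
)

```text
time: 20.55
ee_pos: [0.5021, 0.1546, 0.23]
eef_rot: [0.693, 0.721, -0.001, -0.001]
ft_force: [-0.1, -0.6, -1.5]
width: 0.026
grip_force: 34.6
```

```bash
python3 - <<'E'
from h import *
print(rel((*box(-.02,-.028),.132),BY),r.read_state()['width'])
cv2.imwrite('pics/s3.png',cv2.resize(r.camera('scene')[120:280,320:440,::-1],(450,600)))
E
```

```text
(array([-0.24,  0.2 ,  9.8 ]), array([-0.002, -0.   ,  0.004])) 0.02599680005428395
```

View pics/s3.png

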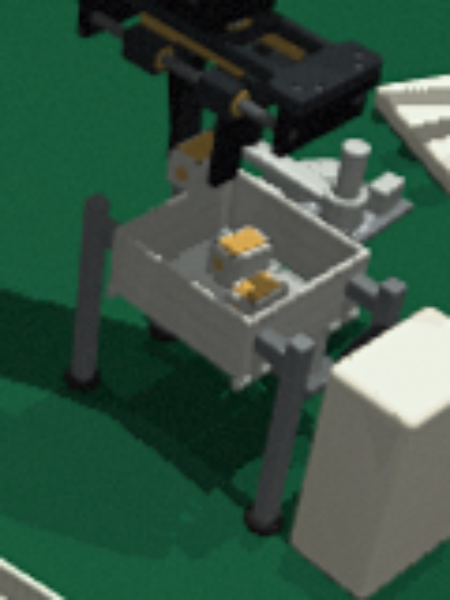

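Two housings are in the box, with lids at about (245,240) and (258,288) in the crop. The third is held above the free left part. Placing it.

>>> carry_out(
  steps=[
    [[-0.1,0,3,0,0,0],[-0.1,0,6,0,0,0],[-0.1,0,8.5,0,0,0],[-0.1,0,9.9,0,0,0],[-0.1,0,9.9,0,0,0],[-0.1,0,9.9,0,0,0]],
  ],
)

```text
time: 21.1
ee_pos: [0.5032, 0.1505, 0.1319]
eef_rot: [0.695, 0.719, -0.001, -0.001]
ft_force: [0.1, 0.5, -0.4]
width: 0.0258
grip_force: 34.6
```

>>> carry_out(
  steps=[
    [[0,0,0,0,0,0],[0,0,0,0,0,0],[0,0,0,0,0,0],[0,0,0,0,0,0],[0,0,-4,0,0,0],[0,0,-8,0,0,0],[0,0,-11,0,0,0],[0,0,-11,0,0,0],[0,0,-11,0,0,0]],
  ],
  hand=0.1,
)

```text
time: 21.85
ee_pos: [0.5044, 0.1523, 0.2446]
eef_rot: [0.695, 0.719, 0.001, 0.001]
ft_force: [0.0, -0.4, -1.1]
width: 0.0392
grip_force: 0.0
```

```bash
cat >> h.py <<'E'
TC=np.array([.558,-.118]);TY=0.205
def trayg(c,yaw):return np.array(c)+.125*np.array([np.sin(yaw),-np.cos(yaw)])
E
python3 - <<'E'
from h import *
print([x[:3] for x in lids('top')[0]])
print(trayg(TC,TY),rel((*trayg(TC,TY),.14),TY))
print(trayg(box(0,0),BY))
E
```

```text
[(array([164., 317.]), 0.3844, 0.3225)]
[ 0.58344589 -0.24038262] (array([-39.48,   6.59,  10.32]), array([ 0.001,  0.   , -0.17 ]))
[0.52737411 0.05607655]
```

```bash
python3 - <<'E'
from h import *
for n in('top','scene'):
    P=r.camera_params(n);i=r.camera(n)
    for c in blobs(i,(100,150,100),(130,255,255),15):
        u=c[:,0].mean(0);print(n,u,onz(P,*u,.1))
E
```

```text
top [395.5        170.70833333] [ 0.71520407 -0.25710614  0.1       ]
scene [288.19354839 345.38709677] [ 0.71747388 -0.25930378  0.1       ]
scene [114.20779221  69.72727273] [-0.67431855 -0.0840351   0.1       ]
```

>>> carry_out(
  steps=[
    [[-3.3,0.5,0,0,0,-0.02],[-6.6,1.1,0,0,0,-0.04],[-9.9,1.7,0,0,0,-0.06],[-13.2,2.2,0,0,0,-0.08],[-16.5,2.8,1,0,0,-0.1],[-19.8,3.3,2,0,0,-0.12],[-23.1,3.9,3,0,0,-0.14],[-26.4,4.4,4,0,0,-0.16],[-29.7,5,5,0,0,-0.17],[-33,5.5,6,0,0,-0.17],[-36.3,6.1,7,0,0,-0.17],[-39.5,6.6,8,0,0,-0.17],[-39.5,6.6,8.5,0,0,-0.17],[-39.5,6.6,8.5,0,0,-0.17],[-39.5,6.6,8.5,0,0,-0.17]],
  ],
  hand=0,
)

```text
time: 23.25
ee_pos: [0.5827, -0.2396, 0.1563]
eef_rot: [0.631, 0.776, 0.0, -0.001]
ft_force: [0.4, 0.9, 0.6]
width: 0.0432
grip_force: 0.0
```

```bash
python3 - <<'E'
from h import *
s=r.read_state();print(s['ee_pos'],s['width'])
cv2.imwrite('pics/w4.png',r.camera('wrist')[:,:,::-1])
E
```

```text
[ 0.58274012 -0.23955673  0.15625594] 0.04317641094704512
```

View pics/w4.png

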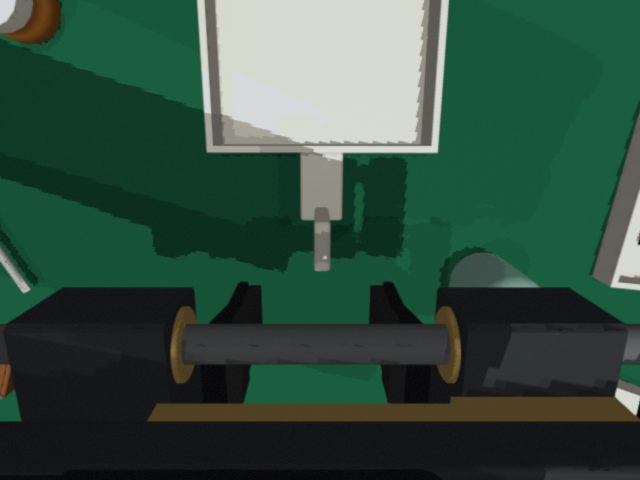

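The grip plate's top shows at column 321, rows ~222–258, centred between the fingers; the tray's edges look square to the tool.

```bash
python3 - <<'E'
from h import *
P=r.camera_params('wrist')
a,b=onz(P,321.5,218,.061),onz(P,321,262,.061);m=(a+b)/2
print(a,b,onz(P,209,150,.035),onz(P,437,150,.035))
print(rel((m[0],m[1],.032)), rel((*trayg(TC,TY),.032)))
E
```

```text
[ 0.58370763 -0.22151943  0.061     ] [ 0.58927903 -0.24916355  0.061     ] [ 0.50481681 -0.1978773   0.035     ] [ 0.64886007 -0.16774247  0.035     ]
(array([ 0.27,  0.4 , 12.51]), array([0., 0., 0.])) (array([-0.16,  0.  , 12.51]), array([0., 0., 0.]))
```

>>> carry_out(
  steps=[
    [[0,0.2,4,0,0,0],[0,0.2,8,0,0,0],[0,0.2,11,0,0,0],[0,0.2,12.4,0,0,0],[0,0.2,12.4,0,0,0],[0,0.2,12.4,0,0,0],[0,0.2,12.4,0,0,0]],
  ],
)

```text
time: 23.88
ee_pos: [0.5869, -0.2401, 0.0361]
eef_rot: [0.631, 0.776, 0.001, 0.002]
ft_force: [0.2, -0.3, 0.3]
width: 0.0435
grip_force: 0.0
```

>>> carry_out(
  steps=[
    [[0,0,0,0,0,0],[0,0,0,0,0,0],[0,0,0,0,0,0],[0,0,0,0,0,0],[0,0,0,0,0,0],[0,0,0,0,0,0],[0,0,0,0,0,0],[0,0,0,0,0,0],[0,0,0,0,0,0],[0,0,0,0,0,0]],
  ],
  hand=1,
  squeeze=30,
)

```text
time: 24.72
ee_pos: [0.5854, -0.2401, 0.0337]
eef_rot: [0.631, 0.776, 0.0, 0.0]
ft_force: [1.1, -1.0, 1.3]
width: 0.0097
grip_force: 30.0
```

```bash
python3 - <<'E'
from h import *
s=r.read_state();e=s['ee_pos'];print(e,s['width'],s['ft_force'])
def g(x,y): return trayg(box(x,y),BY)
for y in(-.16,0): print(g(0,y),rel((*g(0,y),e[2]),BY))
E
```

```text
[ 0.58543738 -0.24013412  0.03370258] 0.009692427384987863 [ 1.07803646 -1.01801903  1.28469404]
[ 0.53297296 -0.10382546] (array([14.41, -2.36, -0.  ]), array([0.  , 0.  , 0.17]))
[0.52737411 0.05607655] (array([30.18,  0.34, -0.  ]), array([0.  , 0.  , 0.17]))
```

>>> carry_out(
  steps=[
    [[0.5,-0.1,0,0,0,0.01],[1.2,-0.2,0,0,0,0.02],[2.1,-0.35,0,0,0,0.03],[3,-0.5,0,0,0,0.04],[4,-0.65,0,0,0,0.05],[5,-0.8,0,0,0,0.06],[6,-1,0,0,0,0.07],[7,-1.15,0,0,0,0.08],[8,-1.3,0,0,0,0.095],[9,-1.5,0,0,0,0.11],[10,-1.65,0,0,0,0.125],[11,-1.8,0,0,0,0.14],[12,-2,0,0,0,0.155],[13,-2.15,0,0,0,0.17],[13.9,-2.3,0,0,0,0.17],[14.4,-2.4,0,0,0,0.17],[14.4,-2.4,0,0,0,0.17],[14.4,-2.4,0,0,0,0.17],[14.4,-2.4,0,0,0,0.17]],
  ],
)

```text
time: 26.3
ee_pos: [0.5322, -0.1032, 0.0334]
eef_rot: [0.694, 0.72, 0.0, -0.001]
ft_force: [-1.1, 2.2, 2.3]
width: 0.0098
grip_force: 30.0
```

```bash
python3 - <<'E'
from h import *
s=r.read_state();e=s['ee_pos'];print(e,s['width'],s['ft_force'])
print(rel((*trayg(box(0,0),BY),e[2]),BY))
i=r.camera('wrist');P=r.camera_params('wrist')
t=box(0,-.16)
for x in(-.074,.074):
    for y,z in((-.069,.035),(.069,.035)):
        u=proj(P,(*box(x,-.16+y),z));cv2.circle(i,tuple(int(k) for k in u),4,(255,0,0),-1)
    for y in(-.045,): 
        u=proj(P,(*box(np.sign(x)*.088,-.052),0));cv2.circle(i,tuple(int(k) for k in u),4,(0,0,255),-1)
cv2.imwrite('pics/w5.png',i[:,:,::-1])
E
```

```text
[ 0.53218167 -0.10316078  0.03336468] 0.00975868332621816 [-1.07120983  2.24069553  2.26599019]
(array([15.93,  0.09,  0.02]), array([-0.001, -0.001,  0.001]))
```

View pics/w5.png

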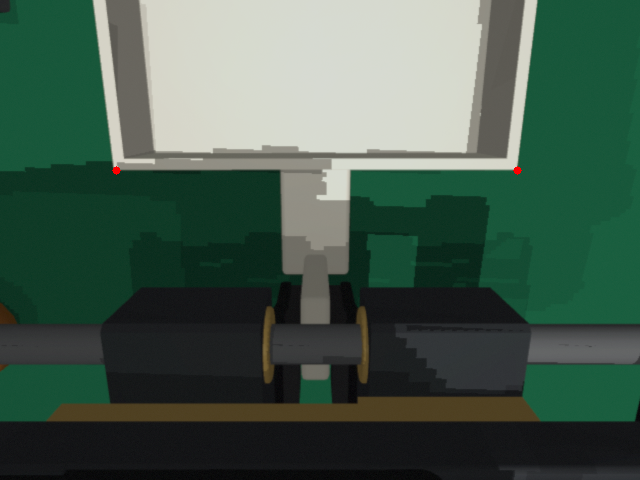

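The tray rim corners match the prediction exactly at (117,170) and (517,170), so it is square with the box. Pushing it in.

>>> carry_out(
  steps=[
    [[0.5,0,0,0,0,0],[1.2,0,0,0,0,0],[2.1,0,0,0,0,0],[3,0,0,0,0,0],[4,0,0,0,0,0],[5,0,0,0,0,0],[6,0,0,0,0,0],[7,0,0,0,0,0],[8,0,0,0,0,0],[9,0,0,0,0,0],[10,0,0,0,0,0],[11,0,0,0,0,0],[12,0,0,0,0,0],[13,0,0,0,0,0],[14,0,0,0,0,0],[15,0,0,0,0,0],[15.6,0,0,0,0,0],[15.9,0,0,0,0,0],[15.9,0,0,0,0,0],[15.9,0,0,0,0,0]],
  ],
)

```text
time: 28.02
ee_pos: [0.5266, 0.0566, 0.0335]
eef_rot: [0.694, 0.72, 0.0, -0.001]
ft_force: [-0.1, 2.2, 2.2]
width: 0.0102
grip_force: 30.0
```

```bash
python3 - <<'E'
from h import *
s=r.read_state();e=s['ee_pos'];print(e,s['width'],s['ft_force'])
print(rel((*trayg(box(0,0),BY),e[2]),BY))
a=cv2.resize(r.camera('top')[195:315,130:270,::-1],(466,400),interpolation=cv2.INTER_CUBIC)
b=cv2.resize(r.camera('scene')[120:280,320:440,::-1],(300,400),interpolation=cv2.INTER_CUBIC)
cv2.imwrite('pics/c6.png',np.hstack([a,b]))
E
```

```text
[0.52656981 0.05659307 0.03346834] 0.01017136034729507 [-0.07800005  2.17337699  2.21911799]
(array([-0.05,  0.08, -0.  ]), array([-0.   , -0.001,  0.001]))
```

View pics/c6.png

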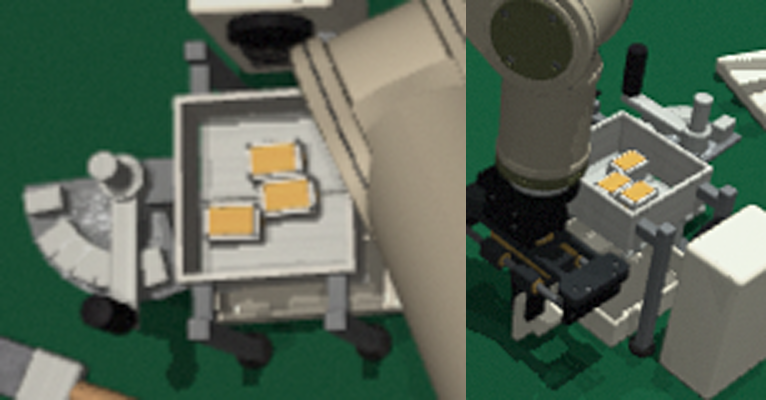

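All three housings lie flat in the box (lids at (274,159), (287,194), (232,222) in the crop), and the tray stands under it between the legs. Releasing the grip.

>>> carry_out(
  steps=[
    [[0,0,0,0,0,0],[0,0,0,0,0,0],[0,0,0,0,0,0],[0,0,0,0,0,0],[0,0,0,0,0,0],[0,0,0,0,0,0],[-0.5,0,-2,0,0,0],[-1,0,-4,0,0,0],[-2,0,-8,0,0,0],[-3,0,-12,0,0,0],[-3,0,-16,0,0,0],[-3,0,-20,0,0,0],[-3,0,-24,0,0,0],[-3,0,-24,0,0,0],[-3,0,-24,0,0,0]],
  ],
  hand=0,
)

```text
time: 29.37
ee_pos: [0.5289, 0.0251, 0.2758]
eef_rot: [0.695, 0.719, 0.001, 0.002]
ft_force: [0.7, 0.9, -1.0]
width: 0.0437
grip_force: 0.0
```

```bash
python3 - <<'E'
from h import *
s=r.read_state();e=s['ee_pos'];print(e,s['width'],s['ft_force'],s['joint_positions'])
k=np.array([.4347,.2735])
for y in(BY,BY+.3,BY-.6,BY+1.2):print(y,rel((*k,.27),y))
E
```

```text
[0.52892006 0.02505621 0.27582971] 0.04370133855869956 [ 0.69613245  0.91187423 -0.95718756] [ 0.53609638  0.15642651 -0.74070023  1.60144708  0.10799951  1.42098159
 -0.17944599]
0.035 (array([25.16, -8.55,  0.53]), array([ 0.004,  0.001, -0.   ]))
0.33499999999999996 (array([25.16, -8.55,  0.53]), array([ 0.004,  0.001, -0.3  ]))
-0.565 (array([25.16, -8.55,  0.53]), array([ 0.004, -0.001,  0.6  ]))
1.2349999999999999 (array([25.16, -8.55,  0.53]), array([ 0.003,  0.003, -1.2  ]))
```

>>> carry_out(
  steps=[
    [[1.7,-0.6,0,0,0,-0.11],[3.4,-1.2,0,0,0,-0.22],[5.1,-1.8,0,0,0,-0.33],[6.8,-2.4,0,0,0,-0.44],[8.5,-3,0,0,0,-0.55],[10.2,-3.6,0,0,0,-0.66],[11.9,-4.2,0,0,0,-0.77],[13.6,-4.8,0,0,0,-0.88],[15.3,-5.4,0,0,0,-0.99],[17,-6,0,0,0,-1.1],[18.7,-6.6,0,0,0,-1.21],[20.4,-7.2,0,0,0,-1.32],[22.1,-7.8,0,0,0,-1.43],[23.8,-8.2,0,0,0,-1.57],[25.2,-8.5,0,0,0,-1.57],[25.2,-8.5,0,0,0,-1.57],[25.2,-8.5,0,0,0,-1.57],[25.2,-8.5,0,0,0,-1.57]],
  ],
)

```text
time: 30.87
ee_pos: [0.4342, 0.2728, 0.2727]
eef_rot: [-0.016, 1.0, -0.0, -0.001]
ft_force: [0.3, 0.6, 0.1]
width: 0.0437
grip_force: 0.0
```

```bash
python3 - <<'E'
from h import *
s=r.read_state();print(s['ee_pos'],s['width'],s['joint_positions'])
i=r.camera('wrist');P=r.camera_params('wrist')
u=proj(P,(.4345,.2735,.222));cv2.circle(i,tuple(int(k) for k in u),4,(255,0,0),-1);print(u)
u=proj(P,(.5285,.277,.21));cv2.circle(i,tuple(int(k) for k in u),4,(255,0,0),-1);print(u)
cv2.imwrite('pics/w7.png',i[:,:,::-1])
print(rel((.4345,.2735,.19),BY+np.pi/2))
E
```

```text
[0.43422784 0.27275425 0.27269064] 0.04372370467342925 [ 0.31336734  0.17831173 -1.06195959  1.63140964  0.15700829  1.42584739
  0.8385996 ]
[315.78097176 266.53324497]
[316.56440279 408.2252145 ]
(array([-0.02,  0.1 ,  8.29]), array([-0.001, -0.001, -0.003]))
```

View pics/w7.png

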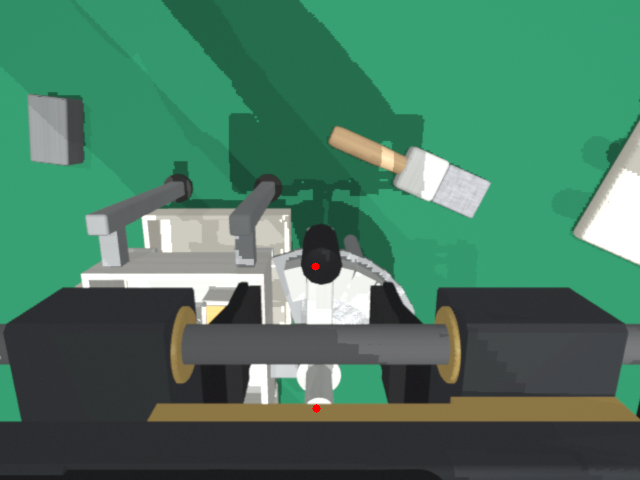

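The knob's top is at (320,264), within 2 mm of the prediction and between the fingers. Gripping it and lifting 25 mm.

>>> carry_out(
  steps=[
    [[0,0.1,3,0,0,0],[0,0.1,6,0,0,0],[0,0.1,8.3,0,0,0],[0,0.1,8.3,0,0,0],[0,0.1,8.3,0,0,0]],
  ],
)

```text
time: 31.33
ee_pos: [0.434, 0.2738, 0.1903]
eef_rot: [-0.016, 1.0, -0.0, -0.001]
ft_force: [0.4, 1.2, 1.1]
width: 0.0433
grip_force: 0.0
```

>>> carry_out(
  steps=[
    [[0,0,0,0,0,0],[0,0,0,0,0,0],[0,0,0,0,0,0],[0,0,0,0,0,0],[0,0,0,0,0,0],[0,0,0,0,0,0],[0,0,0,0,0,0],[0,0,-0.8,0,0,0],[0,0,-1.6,0,0,0],[0,0,-2.5,0,0,0],[0,0,-2.5,0,0,0],[0,0,-2.5,0,0,0]],
  ],
  hand=1,
  squeeze=30,
)

```text
time: 32.33
ee_pos: [0.4343, 0.2749, 0.2161]
eef_rot: [-0.017, 1.0, 0.0, 0.0]
ft_force: [2.5, 2.0, -1.7]
width: 0.021
grip_force: 30.0
```

```bash
python3 - <<'E'
from h import *
s=r.read_state();e=s['ee_pos'];print(e,s['width'],s['ft_force'])
c=np.array([.529,.277]);Q=R.from_quat(s['eef_rot'])
v=e[:2]-c;print('radius',np.hypot(*v))
v=v/np.hypot(*v)*.095; off=e[:2]-c-v
for a in np.r_[np.linspace(.075,1.2,16),1.215]:
    p=c+off+R.from_euler('z',-a).as_matrix()[:2,:2]@v
    d=Q.inv().apply([*(p-e[:2]),0])*100
    print(f'[{d[0]:.1f}, {d[1]:.1f}, 0, 0, 0, {a:.2f}],',end=' ')
E
```

```text
[0.43425707 0.27490886 0.21612438] 0.021036577983612408 [ 2.5419137   2.03447398 -1.6540226 ]
radius 0.09476600122945722
[-0.0, 0.7, 0, 0, 0, 0.07], [-0.1, 1.4, 0, 0, 0, 0.15], [-0.3, 2.1, 0, 0, 0, 0.22], [-0.5, 2.8, 0, 0, 0, 0.30], [-0.7, 3.5, 0, 0, 0, 0.38], [-1.0, 4.1, 0, 0, 0, 0.45], [-1.3, 4.7, 0, 0, 0, 0.52], [-1.7, 5.3, 0, 0, 0, 0.60], [-2.2, 5.9, 0, 0, 0, 0.67], [-2.6, 6.4, 0, 0, 0, 0.75], [-3.1, 6.9, 0, 0, 0, 0.82], [-3.7, 7.4, 0, 0, 0, 0.90], [-4.3, 7.8, 0, 0, 0, 0.97], [-4.9, 8.2, 0, 0, 0, 1.05], [-5.5, 8.5, 0, 0, 0, 1.12], [-6.2, 8.8, 0, 0, 0, 1.20], [-6.3, 8.8, 0, 0, 0, 1.22],
```

>>> carry_out(
  steps=[
    [[0,0.7,0,0,0,0.07],[-0.1,1.4,0,0,0,0.15],[-0.3,2.1,0,0,0,0.22],[-0.5,2.8,0,0,0,0.3],[-0.7,3.5,0,0,0,0.38],[-1.0,4.1,0,0,0,0.45],[-1.3,4.7,0,0,0,0.52],[-1.7,5.3,0,0,0,0.6],[-2.2,5.9,0,0,0,0.67],[-2.6,6.4,0,0,0,0.75],[-3.1,6.9,0,0,0,0.82],[-3.7,7.4,0,0,0,0.9],[-4.3,7.8,0,0,0,0.97],[-4.9,8.2,0,0,0,1.05],[-5.5,8.5,0,0,0,1.12],[-6.2,8.8,0,0,0,1.2],[-6.3,8.9,0,0,0,1.22],[-6.3,8.9,0,0,0,1.22],[-6.3,8.9,0,0,0,1.22]],
  ],
)

```text
time: 33.92
ee_pos: [0.4933, 0.3653, 0.2148]
eef_rot: [0.558, 0.83, -0.001, -0.0]
ft_force: [-0.4, -2.4, -1.5]
width: 0.0212
grip_force: 30.0
```

```bash
python3 - <<'E'
from h import *
s=r.read_state();e=s['ee_pos'];v=e[:2]-[.529,.277];print(e,s['width'],s['ft_force'],np.hypot(*v),np.pi+BY-np.arctan2(v[1],v[0]))
E
```

```text
[0.4933295  0.36526056 0.21483226] 0.02120219288382193 [-0.42690478 -2.35622236 -1.53122451] 0.09519617263724675 1.221717503824076
```

At the stop. Lowering it into the second notch, then letting go.

>>> carry_out(
  steps=[
    [[0,0,0.8,0,0,0],[0,0,1.6,0,0,0],[0,0,2.3,0,0,0],[0,0,2.3,0,0,0],[0,0,2.3,0,0,0]],
  ],
)

```text
time: 34.33
ee_pos: [0.4932, 0.3653, 0.1914]
eef_rot: [0.558, 0.83, -0.001, -0.0]
ft_force: [-4.1, -3.9, -3.1]
width: 0.0211
grip_force: 30.0
```

>>> carry_out(
  steps=[
    [[0,0,0,0,0,0],[0,0,0,0,0,0],[0,0,0,0,0,0],[0,0,0,0,0,0],[0,0,0,0,0,0],[0,0,0,0,0,0],[0,0,-4,0,0,0],[0,0,-8,0,0,0],[0,0,-8,0,0,0],[0,0,-8,0,0,0]],
  ],
  hand=0,
)

```text
time: 35.17
ee_pos: [0.4947, 0.367, 0.2753]
eef_rot: [0.559, 0.829, 0.002, 0.001]
ft_force: [0.3, -0.9, -0.9]
width: 0.043
grip_force: 0.0
```

```bash
python3 - <<'E'
from h import *
s=r.read_state();print(s['ee_pos'],s['ft_force'])
a=cv2.resize(r.camera('top')[195:315,130:250,::-1],(400,400),interpolation=cv2.INTER_CUBIC)
b=cv2.resize(r.camera('scene')[120:280,320:440,::-1],(300,400),interpolation=cv2.INTER_CUBIC)
cv2.imwrite('pics/c8.png',np.hstack([a,b]))
E
```

```text
[0.49470802 0.36698464 0.27526352] [ 0.34752821 -0.8771942  -0.89627405]
```

View pics/c8.png

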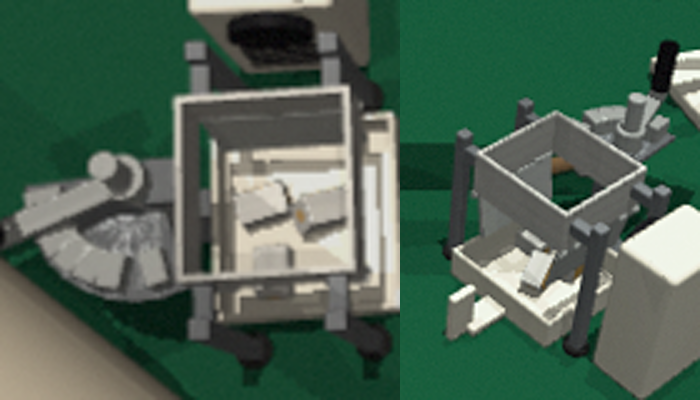

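The floor is open and all three housings are in the tray. The lever is swung over, with the knob at crop (667,43). I check its height and re-grip position.

```bash
python3 - <<'E'
from h import *
S=r.camera_params('scene');o,d=ray(S,426.8,137.6)
for z in(.222,.230,.238):print(z,onz(S,426.8,137.6,z))
print(proj(S,(.493,.3645,.222)),proj(S,(.493,.3645,.238)))
i=r.camera('wrist');P=r.camera_params('wrist')
for z,c in((.222,(255,0,0)),(.238,(0,0,255))):
    u=proj(P,(.493,.3645,z));cv2.circle(i,tuple(int(k) for k in u),3,c,-1)
cv2.imwrite('pics/w9.png',i[120:480,120:520,::-1])
E
```

```text
0.222 [0.49414246 0.3601157  0.222     ]
0.23 [0.5017835  0.34905327 0.23      ]
0.238 [0.50942454 0.33799084 0.238     ]
[427.578204   136.87529954] [428.82176102 131.59024514]
```

View pics/w9.png

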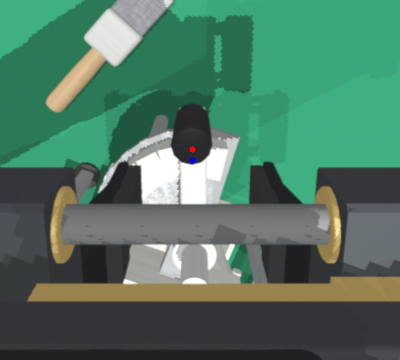

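The knob top matches z = 0.222, so the lever is down in the second notch. Gripping again to swing it back.

>>> carry_out(
  steps=[
    [[0,0,3,0,0,0],[0,0,6,0,0,0],[0,0,8.3,0,0,0],[0,0,8.3,0,0,0],[0,0,8.3,0,0,0]],
  ],
)

```text
time: 35.73
ee_pos: [0.4934, 0.3651, 0.1883]
eef_rot: [0.559, 0.829, -0.002, -0.001]
ft_force: [-0.0, 0.9, 0.2]
width: 0.0434
grip_force: 0.0
```

>>> carry_out(
  steps=[
    [[0,0,0,0,0,0],[0,0,0,0,0,0],[0,0,0,0,0,0],[0,0,0,0,0,0],[0,0,0,0,0,0],[0,0,0,0,0,0],[0,0,0,0,0,0],[0,0,-0.8,0,0,0],[0,0,-1.6,0,0,0],[0,0,-2.5,0,0,0],[0,0,-2.5,0,0,0],[0,0,-2.5,0,0,0]],
  ],
  hand=1,
)

```text
time: 36.73
ee_pos: [0.494, 0.3659, 0.2153]
eef_rot: [0.559, 0.829, 0.0, 0.0]
ft_force: [-3.7, -3.0, -1.6]
width: 0.021
grip_force: 30.0
```

```bash
python3 - <<'E'
from h import *
s=r.read_state();e=s['ee_pos'];print(e,s['width'],s['ft_force'])
c=np.array([.529,.277]);Q=R.from_quat(s['eef_rot'])
v=e[:2]-c;print('radius',np.hypot(*v),np.pi+BY-np.arctan2(v[1],v[0]))
v=v/np.hypot(*v)*.095; off=e[:2]-c-v
for a in np.r_[np.linspace(.075,1.2,16),1.215,1.225]:
    p=c+off+R.from_euler('z',a).as_matrix()[:2,:2]@v
    d=Q.inv().apply([*(p-e[:2]),0])*100
    print(f'[{d[0]:.1f}, {d[1]:.1f}, 0, 0, 0, {-a:.2f}],',end=' ')
E
```

```text
[0.49397399 0.36590884 0.21526063] 0.021031499338001636 [-3.67603655 -2.98983264 -1.58682634]
radius 0.09555941781822878 1.2305127006026209
[-0.0, -0.7, 0, 0, 0, -0.07], [-0.1, -1.4, 0, 0, 0, -0.15], [-0.2, -2.1, 0, 0, 0, -0.22], [-0.4, -2.8, 0, 0, 0, -0.30], [-0.6, -3.5, 0, 0, 0, -0.38], [-0.9, -4.1, 0, 0, 0, -0.45], [-1.2, -4.8, 0, 0, 0, -0.52], [-1.6, -5.4, 0, 0, 0, -0.60], [-2.0, -6.0, 0, 0, 0, -0.67], [-2.5, -6.5, 0, 0, 0, -0.75], [-3.0, -7.0, 0, 0, 0, -0.82], [-3.5, -7.5, 0, 0, 0, -0.90], [-4.1, -7.9, 0, 0, 0, -0.97], [-4.7, -8.3, 0, 0, 0, -1.05], [-5.3, -8.6, 0, 0, 0, -1.12], [-6.0, -8.9, 0, 0, 0, -1.20], [-6.1, -9.0, 0, 0, 0, -1.22], [-6.2, -9.0, 0, 0, 0, -1.23],
```

>>> carry_out(
  steps=[
    [[0,-0.7,0,0,0,-0.07],[-0.1,-1.4,0,0,0,-0.15],[-0.2,-2.1,0,0,0,-0.22],[-0.4,-2.8,0,0,0,-0.3],[-0.6,-3.5,0,0,0,-0.38],[-0.9,-4.1,0,0,0,-0.45],[-1.2,-4.8,0,0,0,-0.52],[-1.6,-5.4,0,0,0,-0.6],[-2.0,-6.0,0,0,0,-0.67],[-2.5,-6.5,0,0,0,-0.75],[-3.0,-7.0,0,0,0,-0.82],[-3.5,-7.5,0,0,0,-0.9],[-4.1,-7.9,0,0,0,-0.97],[-4.7,-8.3,0,0,0,-1.05],[-5.3,-8.6,0,0,0,-1.12],[-6.0,-8.9,0,0,0,-1.2],[-6.2,-9.0,0,0,0,-1.22],[-6.3,-9.1,0,0,0,-1.22],[-6.3,-9.1,0,0,0,-1.22]],
  ],
)

```text
time: 38.32
ee_pos: [0.434, 0.2739, 0.215]
eef_rot: [-0.016, 1.0, 0.001, 0.001]
ft_force: [1.6, 2.2, -2.8]
width: 0.0216
grip_force: 30.0
```

```bash
python3 - <<'E'
from h import *
s=r.read_state();e=s['ee_pos'];v=e[:2]-[.529,.277];print(e,s['width'],s['ft_force'],np.hypot(*v),np.pi+BY-np.arctan2(v[1],v[0])%(2*np.pi))
E
```

```text
[0.4340251  0.27390902 0.21497998] 0.021574565688565788 [ 1.57703603  2.21872459 -2.84362477] 0.09502518695722241 0.0024662741982837133
```

>>> carry_out(
  steps=[
    [[0,0,0.8,0,0,0],[0,0,1.6,0,0,0],[0,0,2.4,0,0,0],[0,0,2.4,0,0,0],[0,0,2.4,0,0,0]],
  ],
)

```text
time: 38.73
ee_pos: [0.4335, 0.2738, 0.1901]
eef_rot: [-0.017, 1.0, 0.0, 0.0]
ft_force: [3.7, 3.3, -3.4]
width: 0.0214
grip_force: 30.0
```

>>> carry_out(
  steps=[
    [[0,0,0,0,0,0],[0,0,0,0,0,0],[0,0,0,0,0,0],[0,0,0,0,0,0],[0,0,0,0,0,0],[0,0,0,0,0,0],[0,0,-4,0,0,0],[0,0,-8.5,0,0,0],[0,0,-8.5,0,0,0],[0,0,-8.5,0,0,0]],
  ],
  hand=0,
)

```text
time: 39.57
ee_pos: [0.4342, 0.2741, 0.2779]
eef_rot: [-0.017, 1.0, 0.001, 0.002]
ft_force: [0.6, 1.0, -0.2]
width: 0.0435
grip_force: 0.0
```

```bash
python3 - <<'E'
from h import *
s=r.read_state();e=s['ee_pos'];print(e)
S=r.camera_params('scene');print([proj(S,(.4345,.2735,z)) for z in(.222,.238)])
g=trayg(box(0,0),BY)
p=g-[.0,.03];print(rel((*p,e[2]),BY),rel((*g,.0335),BY))
i=r.camera('scene')
a=cv2.resize(i[120:280,320:440,::-1],(450,600),interpolation=cv2.INTER_CUBIC)
cv2.imwrite('pics/c10.png',a)
E
```

```text
[0.434214   0.27410608 0.27790974]
[array([387.78215255, 138.37535577]), array([388.63266528, 133.06579317])]
(array([ -8.47, -25.11,   0.  ]), array([0.004, 0.002, 1.57 ])) (array([ -8.47, -22.14,  24.45]), array([0.004, 0.002, 1.57 ]))
```

View pics/c10.png

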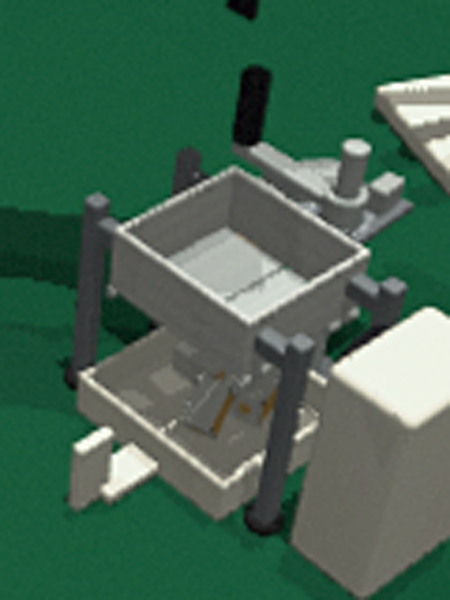

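The floor is shut again, the knob is back at (256,70) as at the start, and the housings are in the tray with the grip plate at (92,465). Going back to the tray grip.

>>> carry_out(
  steps=[
    [[-0.6,-1.7,0,0,0,0.11],[-1.2,-3.4,0,0,0,0.22],[-1.8,-5.1,0,0,0,0.33],[-2.4,-6.8,0,0,0,0.44],[-3,-8.5,0,0,0,0.55],[-3.6,-10.2,0,0,0,0.66],[-4.2,-11.9,0,0,0,0.77],[-4.8,-13.6,0,0,0,0.88],[-5.4,-15.3,0,0,0,0.99],[-6,-17,0,0,0,1.1],[-6.6,-18.7,0,0,0,1.21],[-7.2,-20.4,0,0,0,1.32],[-7.8,-22.1,0,0,0,1.43],[-8.2,-23.8,0,0,0,1.57],[-8.5,-25.1,0,0,0,1.57],[-8.5,-25.1,4,0,0,1.57],[-8.5,-25.1,8,0,0,1.57],[-8.5,-25.1,10,0,0,1.57],[-8.5,-25.1,10,0,0,1.57],[-8.5,-25.1,10,0,0,1.57]],
  ],
)

```text
time: 41.28
ee_pos: [0.526, 0.0254, 0.1747]
eef_rot: [0.694, 0.72, -0.001, -0.001]
ft_force: [-0.4, 1.3, 0.8]
width: 0.0435
grip_force: 0.0
```

```bash
python3 - <<'E'
from h import *
s=r.read_state();e=s['ee_pos'];print(e,s['width'],s['ft_force'])
g=trayg(box(0,0),BY);print(rel((*g,.0335),BY))
i=r.camera('wrist');P=r.camera_params('wrist')
for y in(-.016,.016):
    u=proj(P,(*box(0,-.125+y),.061));print(u)
h=cv2.cvtColor(i,cv2.COLOR_RGB2HSV);m=cv2.inRange(h,(0,0,110),(180,80,255))
for v in(200,215,230,245,260,270): 
    q=np.flatnonzero(m[v,250:390]);print(v,(q.min()+250,q.max()+250) if len(q) else None)
cv2.imwrite('pics/w11.png',i[:,:,::-1])
E
```

```text
[0.52601716 0.02542807 0.17474916] 0.04354705518916972 [-0.39542951  1.32086849  0.76539071]
(array([ 3.05,  0.29, 14.13]), array([-0.003, -0.   ,  0.003]))
[317.04944064 215.69927217]
[317.19022007 166.33266867]
200 (np.int64(312), np.int64(326))
215 None
230 None
245 None
260 None
270 None
```

>>> carry_out(
  steps=[
    [[0,0.2,4,0,0,0],[0.5,0.2,8,0,0,0],[1.5,0.2,11,0,0,0],[2.5,0.2,13,0,0,0],[3,0.2,14.1,0,0,0],[3,0.2,14.1,0,0,0],[3,0.2,14.1,0,0,0]],
  ],
)

```text
time: 41.92
ee_pos: [0.529, 0.0555, 0.0361]
eef_rot: [0.694, 0.72, 0.001, 0.001]
ft_force: [0.3, -0.6, -0.6]
width: 0.0439
grip_force: 0.0
```

>>> carry_out(
  steps=[
    [[0,0,0,0,0,0],[0,0,0,0,0,0],[0,0,0,0,0,0],[0,0,0,0,0,0],[0,0,0,0,0,0],[0,0,0,0,0,0],[0,0,0,0,0,0],[0,0,0,0,0,0],[0,0,0,0,0,0],[0,0,0,0,0,0]],
  ],
  hand=1,
)

```text
time: 42.75
ee_pos: [0.5278, 0.0553, 0.0347]
eef_rot: [0.695, 0.719, -0.0, 0.0]
ft_force: [-1.8, -0.7, 5.8]
width: 0.0099
grip_force: 30.0
```

>>> carry_out(
  steps=[
    [[-0.3,0,0,0,0,0],[-0.8,0,0,0,0,0],[-1.5,0,0,0,0,0],[-2.3,0,0,0,0,0],[-3.1,0,0,0,0,0],[-3.9,0,0,0,0,0],[-4.7,0,0,0,0,0],[-5.5,0,0,0,0,0],[-6.3,0,0,0,0,0],[-7.1,0,0,0,0,0],[-7.9,0,0,0,0,0],[-8.7,0,0,0,0,0],[-9.5,0,0,0,0,0],[-10.3,0,0,0,0,0],[-11.1,0,0,0,0,0],[-11.7,0,0,0,0,0],[-12,0,0,0,0,0],[-12,0,0,0,0,0]],
  ],
)

```text
time: 44.25
ee_pos: [0.532, -0.066, 0.0346]
eef_rot: [0.695, 0.719, -0.0, 0.0]
ft_force: [-1.1, 0.1, 6.4]
width: 0.0095
grip_force: 30.0
```

>>> carry_out(
  steps=[
    [[-0.3,0,0,0,0,0],[-0.8,0,0,0,0,0],[-1.5,0,0,0,0,0],[-2.3,0,0,0,0,0],[-3.1,0,0,0,0,0],[-3.9,0,0,0,0,0],[-4.7,0,0,0,0,0],[-5.5,0,0,0,0,0],[-6.3,0,0,0,0,0],[-7.1,0,0,0,0,0],[-7.9,0,0,0,0,0],[-8.6,0,0,0,0,0],[-9,0,0,0,0,0],[-9,0,0,0,0,0],[-9,0,0,0,0,0]],
  ],
)

```text
time: 45.5
ee_pos: [0.535, -0.1562, 0.0347]
eef_rot: [0.695, 0.719, -0.001, 0.001]
ft_force: [-0.7, -0.7, 4.9]
width: 0.0101
grip_force: 30.0
```

>>> carry_out(
  steps=[
    [[0,0,0,0,0,0],[0,0,0,0,0,0],[0,0,0,0,0,0],[0,0,0,0,0,0],[0,0,0,0,0,0],[0,0,0,0,0,0],[0,0,-2,0,0,0],[0,0,-5,0,0,0],[-3,0,-9,0,0,0],[-6,0,-13,0,0,0],[-9,0,-17,0,0,0],[-12,0,-20,0,0,0],[-15,0,-20,0,0,0],[-18,0,-20,0,0,0],[-20,0,-20,0,0,0],[-20,0,-20,0,0,0]],
  ],
  hand=0,
)

```text
time: 46.83
ee_pos: [0.5403, -0.3607, 0.2339]
eef_rot: [0.697, 0.717, -0.001, 0.0]
ft_force: [-0.4, -0.7, -1.2]
width: 0.0437
grip_force: 0.0
```

```bash
python3 - <<'E'
from h import *
print([r.read_state()[k] for k in('time','ee_pos','width')])
cv2.imwrite('pics/t12.png',cv2.resize(r.camera('top')[130:350,100:400,::-1],(750,550)))
E
```

```text
[46.8333, array([ 0.54030049, -0.36071   ,  0.23388911]), 0.043733646630324606]
```

View pics/t12.png

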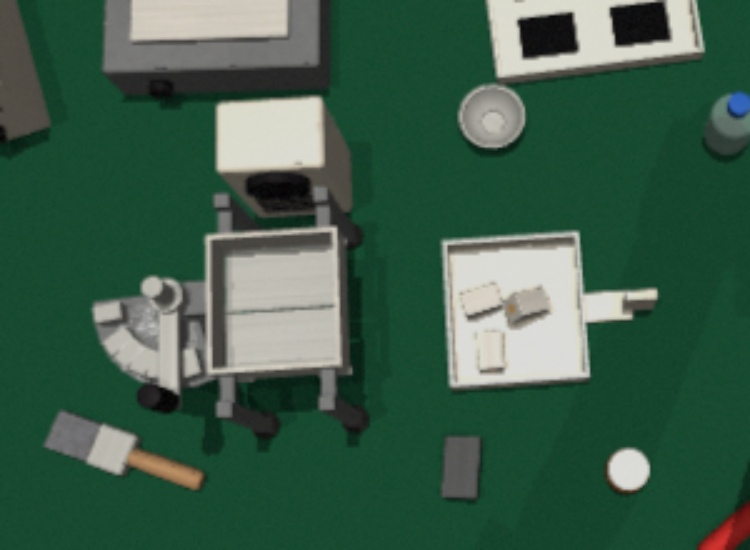

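The tray stands clear of the box and legs, spanning (445–588, 235–388) in the crop, with all three housings in it. The floor is shut, the lever is home and the bystanders are where they were. Handing in.

```bash
python3 -c "
from bench import r
print(r.close_job())"
```

```text
the job is handed in; nothing more can be done
None
```

The job is done and handed in at about 47 s: all three housings went through the box into the tray, the lever is back in its first notch with the floor shut, and the tray stands clear of the box with all three in it.

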